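# Push a jar into its brace and twist its lid off

## Robot

A 6-joint arm with a two-finger parallel gripper is mounted at the origin on a cart in front of the work surface, level with it; the furniture and walls round the work are solid. World frame = base frame: x ahead of the robot, y to its left, z up, the work surface at z = 0. Lengths are in mm, angles in degrees, forces in N, time in s.
With the tool pointing down it reaches from about 350 to 850 mm from the base axis. Payload 8.1 kg.
Tool frame: the origin (TCP) lies midway between the tips of the shut fingers; the grasp point (between the pads) lies 19 mm behind it (r.pinch_z is the distance from the TCP to the grasp point, in mm); z points along the fingers, y is the line along which they close (so a half turn about z gives the same grasp; the last joint's range is limited). The gripper opens to 85 mm and grips with 20 to 120 N. Pads are 22 mm wide; open, the fingers measure 114 mm over their backs; the gripper's body (76 mm by 85 mm) begins 54 mm behind the grasp point. The pads swing forward as they close: fully open they stand 13 mm farther back than shut.
Start: joints at [65.008, 7.471, 85.268, -0, 87.261, -4.893], TCP at [206.168, 563.471, 200.892] pointing down, gripper open.
Joint ranges: [-169.43, 169.43], [-51.17, 129.36], [1.28, 143.12], [-76.62, 256.62], [0, 156.53], [-152.29, 152.29]. Speed limits (degrees/s): [136.94, 136.94, 159.86, 180, 180, 180].

## Interface

Orientations are given as [roll, pitch, yaw] about the fixed x, y, z axes, in that order (R = Rz(yaw) Ry(pitch) Rx(roll)).
In Python, from bench import sensors, optics, job, r gives the robot as it stands.
- The arm moves only by the tool play_rows, never from a script. Its argument "motion" is a list that holds one entry, the list of rows, each a list of 6 numbers: the shift along the tool's x, y, z in cm, then the turn, a rotation vector about the tool's x, y, z in degrees. In form: [[[x, y, z, ax, ay, az], ...]]. A call has 1 to 5 rows; each row is the pose to reach, as a shift and turn from the pose commanded when the call began, along the tool's axes at that moment; what a row does not reach only later rows make up. A row lasts 1/10 s, in which the tool goes at most 50 mm and 8.59 degrees, less where a joint would pass 70% of its speed; a pose out of reach is approached as far as the arm can. A call with a gripper value outside its range is refused whole. "jaw" is the opening, from 0 (shut) to 1 (fully open), set as the call begins (left out, the last holds). The fingers move at their own pace and stop on an object; "squeeze" is the grip in N (left out, the last holds). Time passes only in rows, so rows that repeat a pose let the fingers close. It gives the time, the measured TCP pose, the force, the opening and the grip force at its end, in the units of the state.
- sensors.sense(): the state, without advancing time (a new reading comes with each control period).
- optics.snapshot(name): name is "scene" or "side" or "wrist"; returns a dict with "pixels" (480x640x3 uint8, red, green, blue), "mtx" (3x3 intrinsics, pixels), "k1" (the pictures are not rectified: a ray, as slopes to the right and down, at radius r is drawn at 1 + k1 r^2 times it, then the intrinsics apply), "R" (3x3) and "t" (3): a world point X has camera coordinates R X + t; the wrist camera has in their place "T_tool_cam" (4x4, takes a point from camera to tool coordinates, whose origin is the TCP and whose axes are the flange's). Camera axes: x right, y down, z forward; pixel columns grow to the right and rows downward; lengths in mm; the calibration is good to about 2 mm. A picture is of the moment at which its call begins: read the wrist's pose just before it. There is no depth.
- job.hand_in(): hands the job in; it is judged then, once.
The state is a dict: "time": time; "joint_pos": joint angles; "qd": joint speeds; "joint_efforts": joint torques, N m; "tool_pos": TCP position; "tcp_rot": TCP orientation; "ft_force": force on the tool from outside, world axes, zero at the start; "wrist_torque": the same for the moment, N m; "finger_gap": finger opening in mm; "grip_force": force on a finger pad.
Only numpy, scipy, OpenCV 4.12 (cv2) and the standard library are available. Lean on these libraries where they do the work, as an engineer would, in place of code of your own. Each camera call takes 0.05 s, during which the arm holds its last target. There are 200 camera calls.

## Task

Push the square jar by its body, not its lid, along the worktop until it is fully home against the back of the U-shaped wooden brace, without lifting or tipping it or disturbing the things around. With the jar braced there, twist the tight lid anticlockwise until it just comes free and lift it straight up. Finish while still holding the lid level and still, a few centimetres above the open jar: do not put it down or let go.

Things in the scene. Friction and masses are not known exactly. Their poses are not given: they have to be found in the camera images.
- brace: Pale wooden U-shaped brace fixed to the worktop, 40 mm high. Origin on the worktop where the jar's centre belongs; +x points into the U (the way the jar is pushed home), z up. Inner faces: back wall at x = 37 mm, straight side walls at y = +-40.5 mm from x = -10 mm inward; walls 10 to 12 mm thick. Its mouth opens roughly to the robot's right.
- brace_mouth (a point): Middle of the brace's mouth on the worktop, at x = -33 mm in the brace's frame. From x = -10 mm out to here the side walls flare to about y = +-53 mm (inside). When the jar is home its pushed face (x = -37 mm) still stands just outside the flares.
- jar: White stoneware jar, loose, 0.36 to 0.6 kg: square body 74 x 74 x 58 mm, round neck above, 81 mm high with lid. Origin at the centre of its underside, x, y square to the faces, z up. Starts 14 to 19 cm outside its place (to the brace's -x), up to 3 cm aside, turned up to 0.3 rad from the brace. Loose it would turn with the lid; in the brace it can turn only about 6 degrees.
- jar_mouth (a point): Centre of the jar's mouth, on the neck's axis, 78 mm above the jar's underside. The neck is 47 mm across. A sprung seal ring here presses the lid up with about 12 N.
- lid: Round hollow knurled steel twist-off lid, 62 mm across, 18 mm high, 50 g. Origin at the centre of its lower edge, z up. Closed, its lower edge is 63 mm and its top 81 mm above the worktop (5 mm gap to the square body), and its x axis lies 0 to 0.1 rad anticlockwise of the jar's. It is tight: about 0.3 to 0.4 N m to turn.
- lid_top (a point): Centre of the lid's top face, 18 mm above its lower edge. Four lugs in the lid sit under ledges on the neck: it comes free with its x axis 0.67 rad anticlockwise of the jar's (popping up 1.5 mm) and meets a hard stop at about 1.18 rad. A turn of about 0.9 rad relative to the jar frees it; then it lifts straight off.
- salt_shaker: Bystander: salt shaker with grey top, 44 mm across, 90 mm high, origin at the centre of its underside; leave it alone.
- spice_jar: Bystander: small spice jar with yellow cap, 42 mm across, 96 mm high, origin at the centre of its underside; leave it alone.
- tuna_tin: Bystander: flat food tin, 86 mm across, 40 mm high, origin at the centre of its underside; leave it alone.
There are look-alikes about, which are no part of the job. Leave any blue or orange look-alike of the jar alone.

How it is judged (in metres and radians):
On the way, in this order (a step that is already met when the one before it is completed fails the run):
1. the jar stands fully home in the brace, lid still closed (x of jar in the frame of brace between -0.006 and 0.006 m and y of jar in the frame of brace between -0.006 and 0.006 m and angle between jar's own z axis and vertical below 0.1 rad and height (world z) of jar below 0.005 m and z of lid in the frame of jar below 0.066 m and angle between the x axis of lid and the x axis of jar, either way round below 0.3 rad), for 0.2 s.
2. the lid is twisted until its lugs are free, still sitting on the braced jar (x of jar in the frame of brace between -0.006 and 0.006 m and y of jar in the frame of brace between -0.006 and 0.006 m and angle between jar's own z axis and vertical below 0.1 rad and height (world z) of jar below 0.005 m and angle between the x axis of lid and the x axis of jar, either way round above 0.6 rad and z of lid in the frame of jar below 0.068 m), for 0.02 s.
At the end, for the whole second after the job is handed in: Jar upright on the worktop, home in the brace within 6 mm; lid held still by the fingers, level within 0.2 rad, lower edge 5 to 75 mm above the mouth and within 25 mm of its axis, not touching the jar; no part of the robot touches the jar; bystanders within 20 mm of their starts (x of jar in the frame of brace between -0.006 and 0.006 m and y of jar in the frame of brace between -0.006 and 0.006 m and angle between jar's own z axis and vertical below 0.1 rad and height (world z) of jar below 0.005 m and z of lid in the frame of jar between 0.083 and 0.153 m and horizontal distance between lid and jar_mouth below 0.025 m and angle between lid's own z axis and vertical below 0.2 rad and contact force between the fingers and lid above 1 N and contact force between each of lid, the arm, the fingers and jar below 0.1 N and linear speed of lid below 0.03 m/s and distance of each of salt_shaker, spice_jar, tuna_tin from where it was at the start of the episode below 0.02 m); the arm keeps its last pose, push and grip.
It fails at once if the lid is touched by the fingers while the jar is not yet in the brace ((x of jar in the frame of brace below -0.015 m or horizontal distance between jar and brace above 0.025 m) and contact force between the fingers and lid above 1 N).
It fails at once if the lid is twisted open while the jar is not in the brace ((x of jar in the frame of brace below -0.015 m or horizontal distance between jar and brace above 0.025 m) and angle between the x axis of lid and the x axis of jar, either way round above 0.35 rad).
It fails at once if the jar is lifted off the worktop (height (world z) of jar above 0.012 m).
It fails at once if the jar is tipped (angle between jar's own z axis and vertical above 0.25 rad).
It fails at once if a bystander (salt shaker, spice jar, tin) is moved over 20 mm or knocked over (distance of any of salt_shaker, spice_jar, tuna_tin from where it was at the start of the episode above 0.02 m or angle between any of salt_shaker, spice_jar, tuna_tin's own z axis and vertical above 0.4 rad).
It also fails if it takes over 61 s, if anything falls off the work surface, if the arm or the gripper's body presses on something with over 40 N, if the wrist force passes 120 N, or if a joint passes its speed limit or range.

## Working session

There is one attempt and no reset: what is moved stays moved. The work goes in short steps, Python scripts to look and compute and a tool call to move; the robot and the scene stay as the last step left them, time stands still between calls to the robot, and variables do not carry over. Pictures are saved under pics/ and viewed, at most 10 in all, crops included, and the job is handed in when it is done.

Besides the shell and the picture viewer there is one more tool, called after "Emit:" by a JSON object that holds its "api" and its "payload", one argument or row to a line. play_rows: Moves the arm, as the interface text tells. Its arguments: {"type":"object","properties":{"motion":{"type":"array","items":{"type":"array","items":{"type":"array","items":{"type":"number"}}}},"jaw":{"type":"number"},"squeeze":{"type":"number"}},"required":["motion"]}

```bash
ls; mkdir -p pics; cat > h.py <<'E'
import numpy as np, cv2
from bench import sensors, optics, job, r
from scipy.spatial.transform import Rotation as Ro
def snap(n):
    s=sensors.sense(); d=optics.snapshot(n)
    if n=='wrist':
        T=np.eye(4);T[:3,:3]=Ro.from_euler('xyz',s['tcp_rot'],degrees=True).as_matrix();T[:3,3]=s['tool_pos']
        M=np.linalg.inv(T@np.array(d['T_tool_cam']));d['R']=M[:3,:3];d['t']=M[:3,3]
    d['R']=np.array(d['R']);d['t']=np.array(d['t']);return d
def ray(d,uv):
    K=np.array(d['mtx']);q=[(uv[0]-K[0,2])/K[0,0],(uv[1]-K[1,2])/K[1,1]];q=np.array(q);p=q.copy()
    for _ in range(20): p=q/(1+d['k1']*(p@p))
    R=d['R'];return -R.T@d['t'],R.T@np.array([p[0],p[1],1.])
def onz(d,uv,z):
    o,v=ray(d,uv);return o+v*(z-o[2])/v[2]
def tri(d1,u1,d2,u2):
    o1,v1=ray(d1,u1);o2,v2=ray(d2,u2);A=np.c_[v1,-v2];s=np.linalg.lstsq(A,o2-o1,rcond=None)[0]
    a,b=o1+v1*s[0],o2+v2*s[1];return (a+b)/2,np.linalg.norm(a-b)
def proj(d,X):
    c=d['R']@np.array(X)+d['t'];p=c[:2]/c[2];p=p*(1+d['k1']*(p@p));K=np.array(d['mtx']);return np.array([K[0,0]*p[0]+K[0,2],K[1,1]*p[1]+K[1,2]])
def save(d,f): cv2.imwrite('pics/'+f,d['pixels'][:,:,::-1])
E
python3 - <<'E'
from h import *
import pickle
D={n:snap(n) for n in('scene','side','wrist')}
pickle.dump(D,open('d0.pkl','wb'))
for n,d in D.items(): save(d,n+'0.png');print(n,(-d['R'].T@d['t']).round(),d['R'][2].round(2))
print(sensors.sense())
E
```

```text
pics
scene [  17. -525.  760.] [ 0.53  0.57 -0.63]
side [ 545. 1067.  476.] [ 0.05 -0.92 -0.39]
wrist [134. 590. 374.] [ 0.29 -0.1  -0.95]
{'time': 0.15, 'joint_pos': array([ 6.50078609e+01,  7.50769399e+00,  8.53162370e+01, -4.59081358e-04,
        8.72606566e+01, -4.89276518e+00]), 'qd': array([-0.01871003, -0.1334179 , -0.08191563,  0.05634372,  0.00508251,
       -0.05280978]), 'joint_efforts': array([ 1.39777962e-04, -5.70070589e+01, -5.01155269e+01, -3.58856669e-04,
        9.81520163e-03, -1.67592937e-06]), 'tool_pos': array([205.96778293, 563.03529171, 200.04673543]), 'tcp_rot': array([-1.79915682e+02, -6.75771032e-03,  1.59900643e+02]), 'ft_force': array([ 0.46289424,  0.07617177, -0.09646034]), 'wrist_torque': array([ 0.00552111, -0.00118318, -0.03686049]), 'grip_force': 0.0, 'finger_gap': 85.45961339052761}
```

View pics/scene0.png

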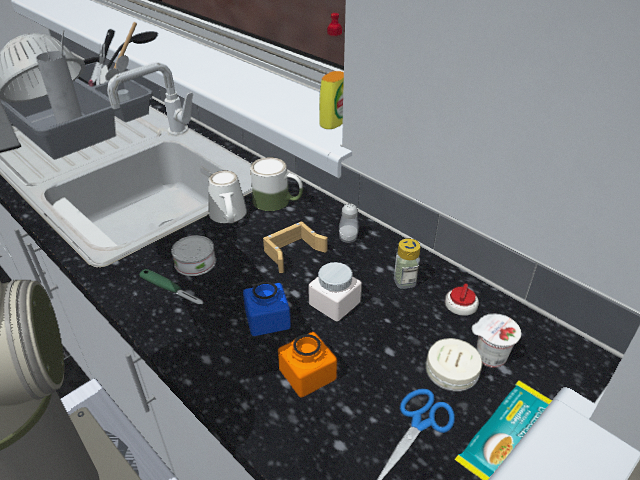

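View pics/side0.png

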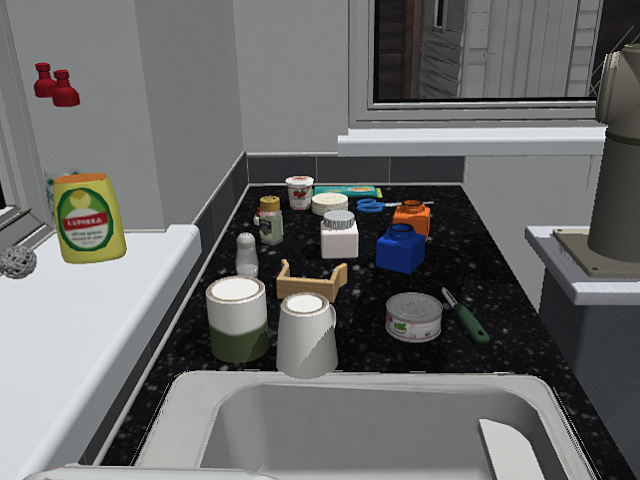

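Candidates in the scene view: the white jar with steel lid at (335,290), the blue look-alike at (266,310), the orange one at (307,362) and the round white tub at (453,365). The white mug is at (226,195). I choose the white square jar at (335,290). The brace is at (295,243) and opens toward the jar.

```bash
python3 - <<'E'
from h import *
import pickle
D=pickle.load(open('d0.pkl','rb'))
a=D['scene']['pixels'][210:330,250:410];b=D['side']['pixels'][200:310,265:415]
a=cv2.resize(a,(800,600),interpolation=cv2.INTER_CUBIC)
cv2.imwrite('pics/c1.png',a[:,:,::-1])
b=cv2.resize(b,(750,550),interpolation=cv2.INTER_CUBIC);cv2.imwrite('pics/c2.png',b[:,:,::-1])
E
```

```text
(no output)
```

View pics/c1.png

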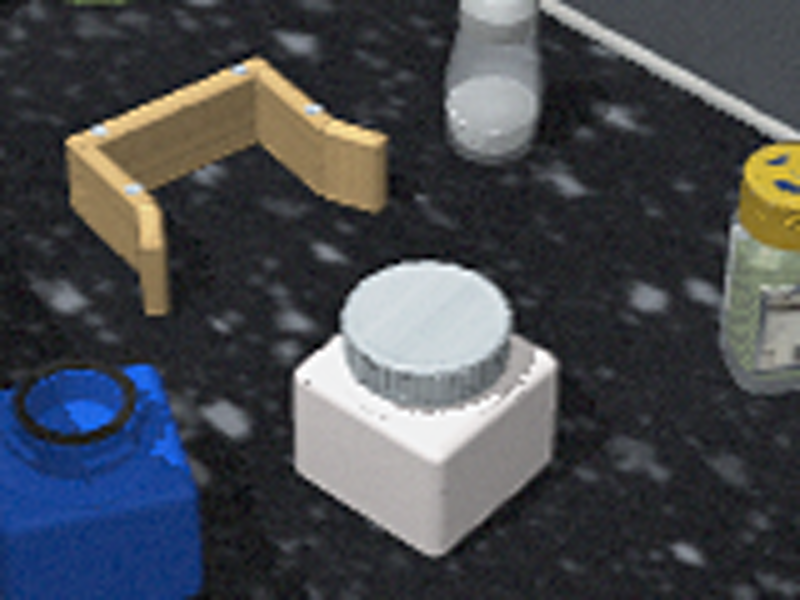

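View pics/c2.png

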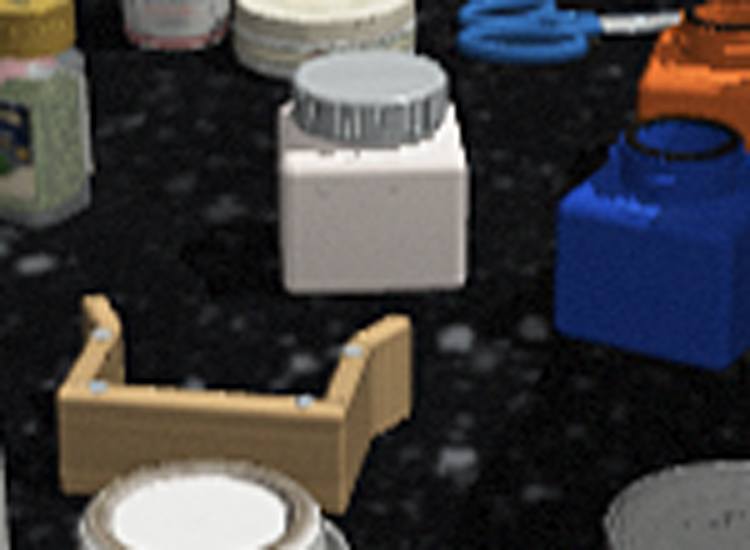

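```bash
cat > m.py <<'E'
from h import *
import pickle
D=pickle.load(open('d0.pkl','rb'));S,E=D['scene'],D['side']
a=lambda u:(250+u[0]/5-.4,210+u[1]/5-.4); b=lambda u:(265+u[0]/5-.4,200+u[1]/5-.4)
print('screws')
P=[]
for n,u,v in [('backfar',(239,69),(99,387)),('backnear',(98,131),(305,401)),('sidefar',(313,109),(100,335)),('sidenear',(133,189),(352,350)),('lidtop',(427,317),(371,78)),('jar -x+y top',(298,380),(467,170)),('jar -x+y bot',(298,466),(466,288)),('jar +x-y top',(555,362),(283,108))]:
    X,e=tri(S,a(u),E,b(v));P.append(X);print(n,X.round(1),round(e,1))
print('lid centre z81',onz(S,a((427,317)),81).round(1),onz(E,b((371,78)),81).round(1))
C={}
for n,u,z in [('FB',(436,556),0),('LB',(297,467),0),('RB',(551,466),0),('FT',(440,458),58),('LT',(297,378),58),('RT',(557,362),58)]:
    C[n]=onz(S,a(u),z)[:2];print('S',n,C[n].round(1))
for n,u,z in [('LB',(287,293),0),('RB',(466,289),0),('LT',(284,172),58),('RT',(468,170),58)]:
    C['s'+n]=onz(E,b(u),z)[:2];print('E',n,C['s'+n].round(1))
ang=lambda v:np.degrees(np.arctan2(v[1],v[0]))
print('jar angs',[ang(C[p]-C[q]) for p,q in [('FB','LB'),('RB','FB'),('FT','LT'),('RT','FT'),('sLB','sRB'),('sLT','sRT')]])
print('brace angs: back',ang(P[0]-P[1]),'sides',ang(P[0]-P[2]),ang(P[1]-P[3]))
print('brace back inner? outer corners',onz(S,a((67,145)),40).round(1),onz(S,a((258,60)),40).round(1),onz(E,b((60,390)),40).round(1),onz(E,b((343,405)),40).round(1))
E
python3 m.py
```

```text
screws
backfar [656.4 190.4  40.9] 1.7
backnear [585.  200.9  40.9] 0.9
sidefar [660.2 147.9  40.3] 1.0
sidenear [569.9 161.2  41. ] 0.8
lidtop [566.2  -8.9  80.4] 2.0
jar -x+y top [528.6  21.4  53.2] 2.9
jar -x+y bot [529.6  24.6   4.2] 4.9
jar +x-y top [603.  -40.8  55.3] 1.1
lid centre z81 [567.   -9.1  81. ] [565.4  -5.8  81. ]
S FB [539.  -42.5]
S LB [534.6  27.8]
S RB [604.7 -41.1]
S FT [534.6 -47.3]
S LT [527.3  18.9]
S RT [601.9 -43.1]
E LB [599.1  23.5]
E RB [527.3  19.3]
E LT [598.6  37.4]
E RT [527.2  35.3]
jar angs [np.float64(-86.40628788248107), np.float64(1.2462022509087112), np.float64(-83.65821551932171), np.float64(3.5461938094521903), np.float64(3.3985032738228553), np.float64(1.671822542833274)]
brace angs: back -8.375224583255632 sides 95.15441559876129 69.18590913111301
brace back inner? outer corners [570.8 203.9  40. ] [668.6 190.5  40. ] [669. 192.  40.] [571.7 202.5  40. ]
```

```bash
cat >> h.py <<'E'
def tgt(p,yaw,tilt=0):
    # yaw: world heading (deg) of tool x; tilt: fingertips lean toward heading
    R=Ro.from_euler('z',yaw,degrees=True)*Ro.from_euler('y',-tilt,degrees=True)*Ro.from_euler('x',180,degrees=True)
    return np.array(p,float),R
def delta(p,yaw,tilt=0,p0=None):
    s=sensors.sense();R0=Ro.from_euler('xyz',s['tcp_rot'],degrees=True);P,R=tgt(p,yaw,tilt)
    d=R0.inv().apply(P-s['tool_pos'])/10;w=(R0.inv()*R).as_rotvec(degrees=True)
    return np.r_[d,w]
def rows(p,yaw,tilt,n,ms=None):
    v=delta(p,yaw,tilt);print('z:',Ro.from_euler('y',-tilt,degrees=True).as_matrix()[:,2].round(2) if 0 else '',[list(np.round(v*k/n,2)) for k in range(1,n+1)])
E
python3 - <<'E'
from h import *
import pickle
print([x for x in dir(r) if x[0]!='_'],r.pinch_z)
print(tgt([0,0,0],90,20)[1].as_matrix().round(2))
D=pickle.load(open('d0.pkl','rb'));S=D['scene'];E=D['side']
for n,u,z in [('salt',(349,238),0),('spice',(404,285),0),('orange near spice',(336,382),0),('orange L',(281,360),0),('orange top',(308,345),70),('blueR',(290,328),0),('blue top',(265,290),75),('tub',(430,370),0),('mug',(270,205),0)]: print(n,onz(S,u,z).round())
print(delta([565,-95,160],92,20).round(2))
E
```

```text
['PlanningError', 'pinch_z'] 18.700000000000003
[[ 0.    1.    0.  ]
 [ 0.94 -0.    0.34]
 [ 0.34  0.   -0.94]]
salt [738. 111.   0.]
spice [705. -70.   0.]
orange near spice [ 438. -138.    0.]
orange L [403. -38.   0.]
orange top [419. -91.  70.]
blueR [465.   6.   0.]
blue top [450.  52.  75.]
tub [ 569. -234.   -0.]
mug [698. 332.   0.]
[-56.33 -49.45   4.07 -11.92  17.64  67.16]
```

Emit:
{"api": "play_rows", "payload": {
  "motion": [
    [[-19,-16.5,1.4,-4,6,22.4],[-38,-33,2.7,-8,12,45],[-56.3,-49.5,4.1,-11.9,17.6,67.2],[-56.3,-49.5,4.1,-11.9,17.6,67.2],[-56.3,-49.5,4.1,-11.9,17.6,67.2]]
  ],
  "jaw": 0.5
}}

```text
time: 0.65
tool_pos: [326.4, 342.9, 187.0]
tcp_rot: [177.0, -12.5, 118.8]
ft_force: [1.3, 0.4, 0.0]
finger_gap: 43.0
grip_force: 0.0
```

```bash
python3 -c "
from h import *
s=sensors.sense();print(s['time'],s['tool_pos'],s['tcp_rot'],s['finger_gap']);print(delta([565,-95,160],92,20).round(2))"
```

```text
0.65 [326.4171964  342.87076596 187.04232583] [176.97061549 -12.45403692 118.79854644] 43.010912471092695
[-49.27   0.24  -8.11  -4.52   6.72  25.92]
```

Emit:
{"api": "play_rows", "payload": {
  "motion": [
    [[-49.3,0.2,-8.1,-4.5,6.7,25.9],[-49.3,0.2,-8.1,-4.5,6.7,25.9],[-49.3,0.2,-8.1,-4.5,6.7,25.9],[-49.3,0.2,-8.1,-4.5,6.7,25.9],[-49.3,0.2,-8.1,-4.5,6.7,25.9]]
  ]
}}

```text
time: 1.15
tool_pos: [446.8, 123.3, 173.9]
tcp_rot: [180.0, -19.9, 92.2]
ft_force: [1.4, 0.7, 1.5]
finger_gap: 42.8
grip_force: 0.0
```

```bash
python3 -c "
from h import *
s=sensors.sense();print(s['time'],s['tool_pos'],s['tcp_rot'],s['finger_gap']);print(delta([565,-95,160],92,20).round(2))"
```

```text
1.15 [446.78645959 123.32282609 173.92759505] [179.96458658 -19.90691305  92.20085005] 42.75978332361314
[-21.41  10.98  -6.27  -0.03   0.09   0.19]
```

Emit:
{"api": "play_rows", "payload": {
  "motion": [
    [[-21.4,11,-6.3,0,0.1,0.2],[-21.4,11,-6.3,0,0.1,0.2],[-21.4,11,-6.3,0,0.1,0.2],[-21.4,11,-6.3,0,0.1,0.2],[-21.4,11,-6.3,0,0.1,0.2]]
  ]
}}

```text
time: 1.65
tool_pos: [565.9, -94.4, 159.9]
tcp_rot: [-179.9, -20.0, 92.1]
ft_force: [1.1, 0.8, 1.0]
finger_gap: 43.0
grip_force: 0.0
```

Emit:
{"api": "play_rows", "payload": {
  "motion": [
    [[0,0,0,0,0,0],[0,0,0,0,0,0]]
  ]
}}

```text
time: 1.85
tool_pos: [565.1, -93.0, 159.1]
tcp_rot: [-179.8, -20.1, 92.0]
ft_force: [-0.6, 0.5, 0.0]
finger_gap: 42.6
grip_force: 0.0
```

```bash
python3 -c "
from h import *
import pickle
d=snap('wrist');save(d,'w1.png');pickle.dump(d,open('d1.pkl','wb'))
s=sensors.sense();print(s['time'],s['tool_pos'],s['tcp_rot'],s['finger_gap']);print(delta([565,-95,160],92,20).round(2))"
```

```text
1.9 [564.94779931 -92.03020565 159.82984582] [-179.85016495  -20.04036975   92.06236599] 42.551533617582265
[-0.27 -0.01 -0.12 -0.17 -0.04  0.06]
```

View pics/w1.png

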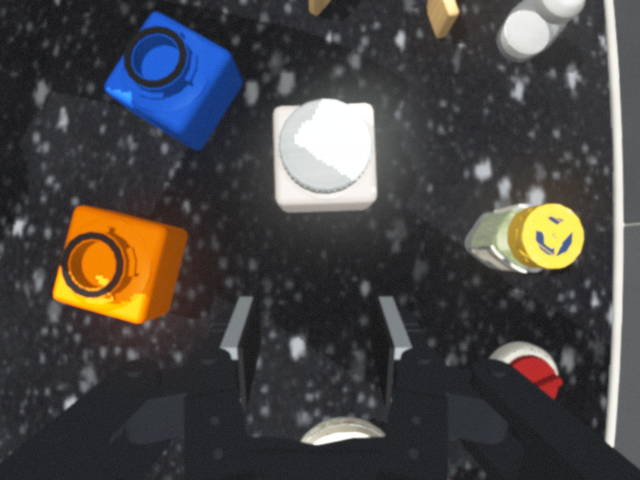

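The wrist view shows the white jar square-on at about (326,155), both fingers behind it, and the brace's flare ends at (318,5) and (442,15). Orange (120,265) and spice (525,237) are clear to the sides.

```bash
python3 - <<'E'
from h import *
import pickle
d=pickle.load(open('d1.pkl','rb'))
c=[(274,105),(373,104),(377,203),(279,205)]
P=np.array([onz(d,u,58)[:2] for u in c]);print(P.round(1),P.mean(0))
ang=lambda v:np.degrees(np.arctan2(v[1],v[0]))
print([ang(P[1]-P[0]),ang(P[2]-P[3]),ang(P[0]-P[3])-90,ang(P[1]-P[2])-90])
print('base front',[onz(d,u,0)[:2].round(1) for u in [(282,212),(375,210)]])
print('lid',onz(d,(325,146),81)[:2].round(1))
# brace frame
import math
p=P.mean(0)
print(delta([566,-90,30],92,20).round(2))
E
```

```text
[[531.3  26.9]
 [602.7  30.1]
 [607.3 -41.8]
 [537.9 -45.6]] [569.7897437   -7.56883353]
[np.float64(2.572158027147277), np.float64(3.159686062569544), np.float64(5.220814691575484), np.float64(3.6336924823207255)]
base front [array([535.1, -44.9]), array([614. , -40.5])]
lid [568.8  -8.1]
[-4.26  0.14 12.26 -0.17 -0.04  0.06]
```

```bash
python3 - <<'E'
from h import *
print(delta([571,-80,22],93.3,20).round(2))
# tool-frame helper: push path in brace frame
E
```

```text
[-3.61  0.68 13.35  0.27 -0.04 -1.16]
```

Emit:
{"api": "play_rows", "payload": {
  "motion": [
    [[-1.2,0.3,4.5,0,0,-0.5],[-2.4,0.6,9,0,0,-1.2],[-3,0.8,11.2,0.2,0,-1.2],[-3.6,0.8,13.3,0.2,0,-1.2],[-3.6,0.8,13.3,0.2,0,-1.2]]
  ]
}}

```text
time: 2.4
tool_pos: [569.8, -77.5, 20.5]
tcp_rot: [-179.9, -20.1, 93.4]
ft_force: [-1.1, 0.2, -0.4]
finger_gap: 42.7
grip_force: 0.0
```

```bash
python3 -c "
from h import *
s=sensors.sense();print(s['time'],s['tool_pos'],s['tcp_rot'],s['finger_gap']);print(delta([571,-58,22],93.3,20).round(2),delta([570.3,-51,22],93.3,20).round(2))"
```

```text
2.4 [569.82243123 -77.53021718  20.53600263] [-179.87144341  -20.12672949   93.41644765] 42.68809576087627
[ 1.87  0.24  0.53 -0.17 -0.13  0.11] [ 2.53  0.21  0.77 -0.17 -0.13  0.11]
```

Creep up to contact.

Emit:
{"api": "play_rows", "payload": {
  "motion": [
    [[0.9,0.2,0.2,0,0,0],[1.6,0.2,0.4,0,0,0],[1.9,0.2,0.5,0,0,0],[2.2,0.2,0.65,0,0,0],[2.5,0.2,0.8,0,0,0]]
  ]
}}

```text
time: 2.9
tool_pos: [573.7, -53.9, 24.9]
tcp_rot: [179.8, -19.9, 93.4]
ft_force: [-0.1, 0.7, -0.5]
finger_gap: 42.7
grip_force: 0.0
```

```bash
cat > look.py <<'E'
from h import *
import sys,pickle
d=snap('wrist');save(d,sys.argv[1]);pickle.dump(d,open('dw.pkl','wb'))
s=sensors.sense();print(s['time'],s['tool_pos'],s['tcp_rot'],s['ft_force'],s['finger_gap'])
h=cv2.cvtColor(d['pixels'],cv2.COLOR_RGB2HSV)
m=((h[...,1]<40)&(h[...,2]>120)).astype('uint8')
cs,_=cv2.findContours(m,0,2)
for c in sorted(cs,key=cv2.contourArea)[-4:]:print(cv2.contourArea(c),cv2.minAreaRect(c),cv2.boundingRect(c))
E
python3 look.py w2.png
```

```text
2.95 [573.36207172 -53.37573795  24.5939924 ] [179.80234965 -19.97751352  93.41994339] [ 0.1766549   0.14510476 -0.21473737] 42.45759161586624
801.5 ((396.3033447265625, 326.3856506347656), (64.71159362792969, 19.542112350463867), 76.6512680053711) (380, 297, 32, 63)
927.5 ((615.5, 12.5), (25.0, 47.0), 90.0) (592, 0, 48, 26)
3960.5 ((615.0796508789062, 297.8052978515625), (127.44133758544922, 136.54428100585938), 30.379127502441406) (535, 210, 105, 174)
35319.0 ((309.0006103515625, 163.54998779296875), (201.28756713867188, 191.8881378173828), 89.36341094970703) (213, 63, 193, 203)
```

View pics/w2.png

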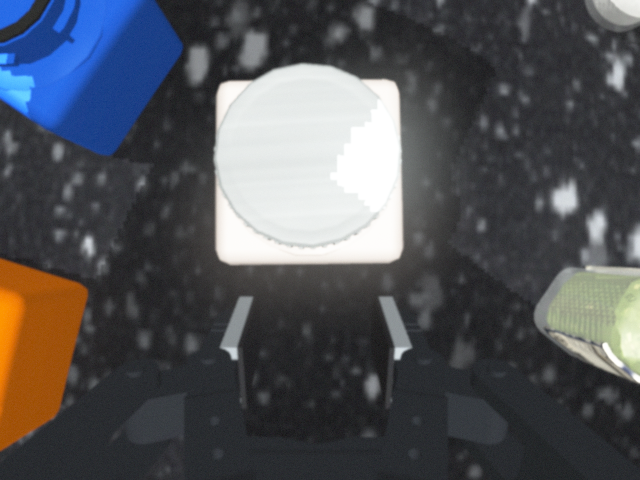

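The wrist view shows the jar square to the fingers: its face edge is at row 264 (cols 217–403) and the fingertips are at (240,300) and (390,300), still just short of it.

```bash
python3 - <<'E'
from h import *
import pickle
d=pickle.load(open('dw.pkl','rb'))
P=np.array([onz(d,u,58)[:2] for u in [(217,82),(400,82),(403,262),(217,262)]]);print(P.round(1),P.mean(0).round(1))
for u in [(237,300),(243,300),(382,300),(392,300)]:print(onz(d,u,32).round(1))
print('lid',onz(d,(308,155),81))
E
```

```text
[[531.   25.2]
 [602.7  29.4]
 [607.  -41. ]
 [536.2 -45.1]] [569.2  -7.9]
[540.  -62.3  32. ]
[542.7 -62.2  32. ]
[604.1 -58.6  32. ]
[608.6 -58.4  32. ]
lid [569.04921304  -7.48499964  81.        ]
```

```bash
cat > jar.py <<'E'
from h import *
import pickle,sys
B=np.array([614,151.6]);BA=81.9
def frame(p,h):
    a=np.radians(BA);e=np.array([np.cos(a),np.sin(a)]);n=np.array([-e[1],e[0]]);q=np.array(p)-B;return np.array([q@e,q@n,h-BA])
def unframe(x,y):
    a=np.radians(BA);e=np.array([np.cos(a),np.sin(a)]);n=np.array([-e[1],e[0]]);return B+x*e+y*n
def jar():
    d=snap('wrist');pickle.dump(d,open('dw.pkl','wb'))
    h=cv2.cvtColor(d['pixels'],cv2.COLOR_RGB2HSV);m=((h[...,1]<40)&(h[...,2]>120)).astype('uint8')
    m[296:]=0;m=cv2.morphologyEx(m,cv2.MORPH_OPEN,np.ones((9,9)))
    cs,_=cv2.findContours(m,0,2);c=[c for c in cs if 150<cv2.boundingRect(c)[0]+cv2.boundingRect(c)[2]/2<480 and cv2.boundingRect(c)[1]+cv2.boundingRect(c)[3]>150]
    c=max(c,key=cv2.contourArea)[:,0].astype(float);x,y,w,hh=cv2.boundingRect(c.astype('int32').reshape(-1,1,2))
    # front edge line: bottom contour points of the central columns; sides: bottom 60% rows
    bot=[(u,c[np.abs(c[:,0]-u)<2][:,1].max()) for u in np.linspace(x+25,x+w-25,9)]
    f=np.array([onz(d,(u,v-2),58)[:2] for u,v in bot])
    vx,vy,*_=cv2.fitLine(f.astype('float32'),cv2.DIST_HUBER,0,.01,.01).ravel()
    if vx<0: vx,vy=-vx,-vy
    rows_=np.linspace(y+hh-45,y+hh-15,5);L=[];Rr=[]
    for v in rows_:
        k=c[np.abs(c[:,1]-v)<2];L.append(onz(d,(k[:,0].min(),v),58)[:2]);Rr.append(onz(d,(k[:,0].max(),v),58)[:2])
    t=np.array([vx,vy]);n=np.array([-vy,vx]);s=(np.mean(np.array(L)@t)+np.mean(np.array(Rr)@t))/2
    p=t*s+n*(np.mean(f@n)+37);hd=np.degrees(np.arctan2(n[1],n[0]))
    print('jar world',p.round(1),'hd',hd.round(1),'brace',frame(p,hd).round(1),'w',(np.mean(np.array(Rr)@t)-np.mean(np.array(L)@t)).round(1),'bbox',(x,y,w,hh))
    s=sensors.sense();hh=np.radians(s['tcp_rot'][2]);q=s['tool_pos'][:2]
    print('tcp',s['tool_pos'].round(1),s['tcp_rot'].round(1),'t',s['time'],'F',s['ft_force'].round(1),'tcp in jar: back',((p-q)@n).round(1),'side',((q-p)@t).round(1))
    return d
def goto(x,y,h,c,z=23,tilt=20):
    H=np.radians(h+BA);p=unframe(x,y)-c*np.array([np.cos(H),np.sin(H)])
    print('go',(x,y,h),list(delta([*p,z],h+BA,tilt).round(2)))
E
python3 -c "
from jar import *
jar();goto(-164,22.5,11.5,43);goto(-164,22.5,11.5,33)"
```

```text
Traceback (most recent call last):
  File "jar.py", line 15, in jar
    bot=[(u,c[np.abs(c[:,0]-u)<2][:,1].max()) for u in np.linspace(x+25,x+w-25,9)]
            ~~~~~~~~~~~~~~~~~~~~~~~~~~~~~~^^
ValueError: zero-size array to reduction operation maximum which has no identity
```

CHAIN_APPROX_SIMPLE (2) drops points; use 1.

```bash
sed -i 's/findContours(m,0,2)/findContours(m,0,1)/' jar.py; python3 -c "
from jar import *
jar();goto(-164,22.5,11.5,43);goto(-164,22.5,11.5,33)"
```

```text
jar world [568.8  -6.1] hd 93.9 brace [-162.4   22.5   12. ] w 71.6 bbox (215, 63, 190, 203)
tcp [573.2 -53.9  24.3] [179.8 -20.   93.4] t 3.05 F [-0.1  0.2 -0.1] tcp in jar: back 48.1 side 1.2
go (-164, 22.5, 11.5) [np.float64(0.29), np.float64(-0.18), np.float64(0.24), np.float64(0.17), np.float64(0.02), np.float64(0.0)]
go (-164, 22.5, 11.5) [np.float64(1.23), np.float64(-0.18), np.float64(0.58), np.float64(0.17), np.float64(0.02), np.float64(0.0)]
```

Emit:
{"api": "play_rows", "payload": {
  "motion": [
    [[0.3,-0.1,0.15,0,0,0],[0.6,-0.1,0.3,0,0,0],[0.9,-0.1,0.4,0,0,0],[1.2,-0.1,0.5,0,0,0],[1.5,-0.1,0.6,0,0,0]]
  ]
}}

```text
time: 3.55
tool_pos: [571.3, -38.2, 23.7]
tcp_rot: [179.8, -19.9, 93.4]
ft_force: [-0.2, -3.6, 0.2]
finger_gap: 42.7
grip_force: 1.2
```

```bash
python3 -c "
from jar import *
jar()"
```

```text
jar world [568.9  -1.9] hd 93.3 brace [-158.3   23.    11.4] w 71.8 bbox (217, 98, 193, 198)
tcp [571.3 -37.6  23.7] [179.8 -20.   93.4] t 3.6 F [ 0.4 -1.7  0.7] tcp in jar: back 35.8 side 0.3
```

```bash
python3 - <<'E'
t=open('jar.py').read()
t=t.replace("m[296:]=0","m[296:,:260]=0;m[296:,370:]=0;m[345:]=0")
t=t.replace("np.linspace(x+25,x+w-25,9)","np.linspace(265,365,9)").replace("y+hh-45,y+hh-15","y+hh-75,y+hh-45")
open('jar.py','w').write(t)
E
python3 -c "
from jar import *
jar()
c=39
goto(-135,20,4,c)
goto(-105,17,-4,c)
"
```

```text
jar world [569.   -1.7] hd 93.3 brace [-158.1   23.    11.4] w 72.1 bbox (218, 98, 192, 199)
tcp [571.4 -37.7  23.8] [179.8 -20.   93.4] t 3.65 F [ 0.7 -1.3 -0.3] tcp in jar: back 36.1 side 0.3
go (-135, 20, 4) [np.float64(1.8), np.float64(0.22), np.float64(0.74), np.float64(-2.39), np.float64(0.02), np.float64(7.06)]
go (-105, 17, -4) [np.float64(4.61), np.float64(0.57), np.float64(1.76), np.float64(-5.12), np.float64(0.01), np.float64(14.58)]
```

Emit:
{"api": "play_rows", "payload": {
  "motion": [
    [[0.5,0,0.15,-0.5,0,1.4],[0.9,0.05,0.3,-1,0,2.8],[1.35,0.1,0.5,-1.5,0,4.2],[1.8,0.2,0.65,-2,0,5.6],[2.1,0.2,0.8,-2.4,0,7.1]]
  ]
}}

```text
time: 4.15
tool_pos: [572.2, -15.1, 23.7]
tcp_rot: [180.0, -20.0, 85.7]
ft_force: [-1.5, -4.4, 5.0]
finger_gap: 42.6
grip_force: 3.3
```

```bash
python3 -c "
from jar import *
jar()
c=36
goto(-105,17,-4,c)
goto(-75,10,-6,c)
"
```

```text
jar world [573.9  21. ] hd 86.2 brace [-134.9   21.3    4.3] w 70.9 bbox (218, 100, 189, 197)
tcp [572.1 -14.7  23.7] [-180.   -20.    85.6] t 4.2 F [-0.3 -3.1  3.6] tcp in jar: back 35.8 side 0.6
go (-105, 17, -4) [np.float64(2.77), np.float64(0.05), np.float64(1.08), np.float64(-2.65), np.float64(0.01), np.float64(7.27)]
go (-75, 10, -6) [np.float64(5.55), np.float64(0.82), np.float64(2.09), np.float64(-3.34), np.float64(0.01), np.float64(9.15)]
```

Tracks well. Continue.

Emit:
{"api": "play_rows", "payload": {
  "motion": [
    [[0.6,0,0.2,-0.5,0,1.5],[1.2,0,0.4,-1,0,3],[1.7,0,0.65,-1.6,0,4.4],[2.3,0,0.85,-2.1,0,5.8],[2.8,0.05,1.1,-2.6,0,7.3]]
  ]
}}

```text
time: 4.7
tool_pos: [575.4, 14.3, 23.5]
tcp_rot: [180.0, -20.0, 78.0]
ft_force: [-3.2, -7.9, 10.1]
finger_gap: 42.9
grip_force: 5.9
```

```bash
python3 -c "
from jar import *
d=jar()
save(d,'w3.png')
c=36
goto(-75,8,-6,c)
goto(-50,2,-4,c)
"
```

```text
jar world [581.8  49.6] hd 78.2 brace [-105.5   17.5   -3.7] w 70.8 bbox (217, 99, 190, 199)
tcp [575.4  15.1  23.5] [180.  -20.   77.9] t 4.75 F [-0.8 -5.3  7.6] tcp in jar: back 35.1 side 0.8
go (-75, 8, -6) [np.float64(2.82), np.float64(0.51), np.float64(1.08), np.float64(-0.67), np.float64(0.01), np.float64(1.89)]
go (-50, 2, -4) [np.float64(5.2), np.float64(1.06), np.float64(1.95), np.float64(0.01), np.float64(0.01), np.float64(0.01)]
```

View pics/w3.png

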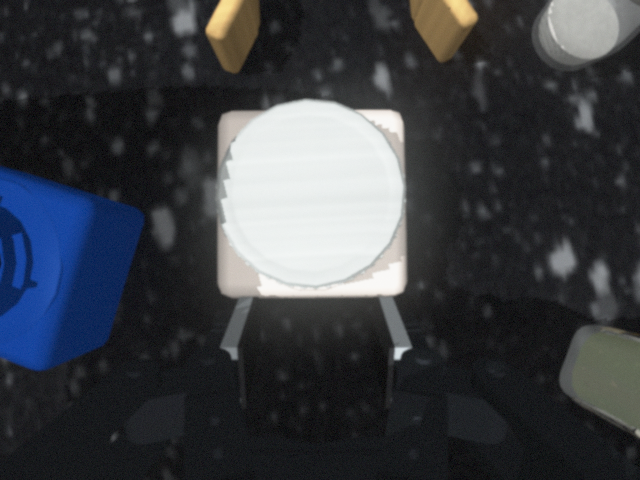

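The wrist view shows the jar face on both fingers, with flare ends at about (208–260,20–72) left and (413–476,10–60) right. I'll check the brace from these.

```bash
python3 - <<'E'
from jar import *
d=pickle.load(open('dw.pkl','rb'))
for u,z in [((208,37),40),((476,15),40),((237,72),0),((445,61),0)]:
    p=onz(d,u,z)[:2];print(u,frame(p,0)[:2].round(1))
for x,y,z in [(-33,53,40),(-33,-53,40),(-33,53,0),(-33,-53,0)]:
    print((x,y,z),proj(d,[*unframe(x,y),z]).round())
d=snap('scene')
im=cv2.resize(d['pixels'][210:330,250:410],(800,600),interpolation=cv2.INTER_CUBIC);cv2.imwrite('pics/c3.png',im[:,:,::-1])
E
```

```text
(208, 37) [-28.9  58.1]
(476, 15) [-25.8 -61.8]
(237, 72) [-27.7  52.6]
(445, 61) [-28.7 -59.5]
(-33, 53, 40) [220.  45.]
(-33, -53, 40) [459.  30.]
(-33, 53, 0) [237.  81.]
(-33, -53, 0) [434.  69.]
```

```bash
sed -i 's/B=np.array(\[614,151.6\]);BA=81.9/B=np.array([616,151.3]);BA=82.3/' jar.py; python3 -c "
from jar import *
c=35.5
goto(-75,11,-6,c,24)
goto(-45,3,-6,c,24)
"
```

```text
go (-75, 11, -6) [np.float64(2.9), np.float64(0.5), np.float64(1.01), np.float64(-0.56), np.float64(0.0), np.float64(1.63)]
go (-45, 3, -6) [np.float64(5.77), np.float64(1.07), np.float64(2.06), np.float64(-0.56), np.float64(0.0), np.float64(1.63)]
```

Emit:
{"api": "play_rows", "payload": {
  "motion": [
    [[0.6,0.1,0.2,-0.1,0,0.4],[1.2,0.2,0.4,-0.2,0,0.8],[1.8,0.3,0.6,-0.4,0,1.2],[2.4,0.4,0.8,-0.6,0,1.6],[3,0.5,1.0,-0.6,0,1.6]]
  ]
}}

```text
time: 5.3
tool_pos: [586.2, 44.6, 23.7]
tcp_rot: [-180.0, -20.0, 76.3]
ft_force: [-1.6, -4.9, 3.8]
finger_gap: 42.4
grip_force: 2.6
```

```bash
python3 -c "
from jar import *
jar()
c=35.5
goto(-45,3,-6,c,24)
goto(-30,0,-3,c,24)
"
```

```text
jar world [594.   79.9] hd 76.3 brace [-73.7  12.3  -6. ] w 70.7 bbox (216, 99, 191, 198)
tcp [586.5  45.6  23.8] [-180.   -20.    76.4] t 5.35 F [ 0.2 -2.4  2.1] tcp in jar: back 35.1 side 0.8
go (-45, 3, -6) [np.float64(2.74), np.float64(0.54), np.float64(0.97), np.float64(-0.05), np.float64(-0.02), np.float64(0.05)]
go (-30, 0, -3) [np.float64(4.18), np.float64(0.87), np.float64(1.5), np.float64(0.98), np.float64(-0.02), np.float64(-2.77)]
```

Emit:
{"api": "play_rows", "payload": {
  "motion": [
    [[0.4,0.1,0.1,0,0,0],[0.8,0.2,0.3,0,0,0],[1.3,0.3,0.5,0,0,0],[1.7,0.4,0.6,0,0,0],[1.8,0.4,0.65,0,0,0]]
  ]
}}

```text
time: 5.85
tool_pos: [594.8, 62.3, 23.6]
tcp_rot: [-180.0, -20.0, 76.4]
ft_force: [-0.6, -6.2, 5.8]
finger_gap: 42.5
grip_force: 3.7
```

```bash
python3 -c "
from jar import *
d=jar()
save(d,'w4.png')
for x,y,z in [(-33,53,40),(-33,-53,40),(-10,40.5,40),(-10,-40.5,40),(37,40.5,40),(37,-40.5,40)]:
    print((x,y,z),proj(d,[*unframe(x,y),z]).round())
"
```

```text
jar world [602.5  97.5] hd 76.6 brace [-55.1   6.2  -5.7] w 70.7 bbox (216, 99, 191, 199)
tcp [594.7  62.3  23.6] [-180.   -20.    76.4] t 5.9 F [-0.9 -2.7  4.6] tcp in jar: back 36.1 side 0.7
(-33, 53, 40) [198. 163.]
(-33, -53, 40) [444. 138.]
(-10, 40.5, 40) [223. 107.]
(-10, -40.5, 40) [409.  89.]
(37, 40.5, 40) [215.   7.]
(37, -40.5, 40) [395. -11.]
```

View pics/w4.png

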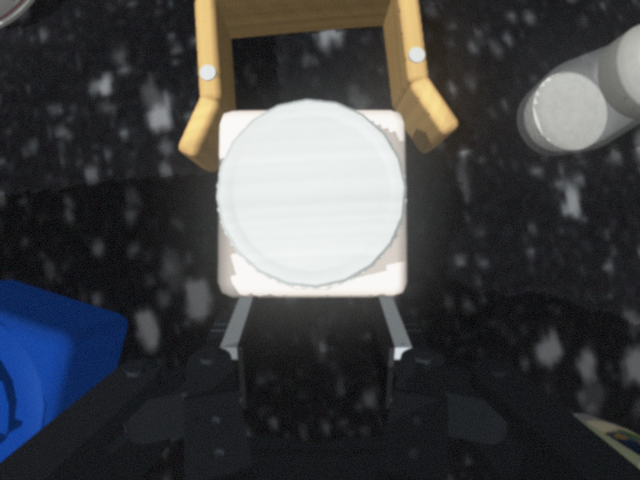

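The wrist view shows the jar entering the flares. The inner top kinks are at (220,98) left and (402,82) right, and the left and right wall edges run up to (217,0) and (386,0).

```bash
python3 - <<'E'
from jar import *
d=pickle.load(open('dw.pkl','rb'))
k=[onz(d,u,40)[:2] for u in [(220,98),(402,82)]];m=(k[0]+k[1])/2
v=k[0]-k[1];print(k,'width',np.linalg.norm(v),'BA',np.degrees(np.arctan2(v[1],v[0]))-90)
a=np.radians(82.3);print('B',m+10*np.array([np.cos(a),np.sin(a)]))
E
sed -i 's/B=np.array(\[616,151.3\])/B=np.array([614.8,154.3])/' jar.py; python3 -c "
from jar import *
jar()
c=36
goto(-40,2,-6,c,24)
goto(-25,0,-2,c,24)
"
```

```text
[array([574.33307198, 151.19225153]), array([652.72147384, 139.46439845])] width 79.26086098091847 BA 81.49097183493566
B [614.86713476 155.23815699]
jar world [602.5  97.6] hd 76.3 brace [-57.8   4.6  -6. ] w 70.8 bbox (216, 99, 191, 198)
tcp [594.7  62.3  23.6] [-180.   -20.    76.4] t 5.95 F [-0.6 -2.   3.5] tcp in jar: back 36.2 side 0.8
go (-40, 2, -6) [np.float64(1.72), np.float64(-0.0), np.float64(0.59), np.float64(-0.06), np.float64(0.0), np.float64(0.07)]
go (-25, 0, -2) [np.float64(3.15), np.float64(0.29), np.float64(1.11), np.float64(1.31), np.float64(0.0), np.float64(-3.68)]
```

Emit:
{"api": "play_rows", "payload": {
  "motion": [
    [[0.6,0,0.2,0.2,0,-0.6],[1.2,0.05,0.4,0.5,0,-1.4],[1.8,0.1,0.6,0.8,0,-2.2],[2.4,0.2,0.85,1.1,0,-3],[3.1,0.3,1.1,1.3,0,-3.7]]
  ]
}}

```text
time: 6.45
tool_pos: [605.3, 93.7, 23.7]
tcp_rot: [-180.0, -20.0, 80.4]
ft_force: [-0.8, -3.6, 2.4]
finger_gap: 42.8
grip_force: 2.5
```

```bash
python3 -c "
from jar import *
jar()
c=36
goto(-12,0,0,c,24)
goto(-4,0,0,c,24)
goto(2,0,0,c,24)
"
```

```text
jar world [610.5 129.5] hd 80.5 brace [-25.2   1.   -1.8] w 70.9 bbox (216, 99, 191, 199)
tcp [605.6  95.   23.9] [180.  -20.   80.4] t 6.5 F [-1.1 -0.4  0.9] tcp in jar: back 34.8 side 0.9
go (-12, 0, 0) [np.float64(1.14), np.float64(0.08), np.float64(0.4), np.float64(0.64), np.float64(-0.03), np.float64(-1.75)]
go (-4, 0, 0) [np.float64(1.89), np.float64(0.05), np.float64(0.67), np.float64(0.64), np.float64(-0.03), np.float64(-1.75)]
go (2, 0, 0) [np.float64(2.45), np.float64(0.03), np.float64(0.88), np.float64(0.64), np.float64(-0.03), np.float64(-1.75)]
```

Emit:
{"api": "play_rows", "payload": {
  "motion": [
    [[0.5,0.05,0.15,0.3,0,-0.8],[1,0.1,0.35,0.5,0,-1.3],[1.4,0.1,0.5,0.5,0,-1.3],[1.7,0.1,0.6,0.5,0,-1.3],[2,0.1,0.7,0.5,0,-1.3]]
  ]
}}

```text
time: 7.0
tool_pos: [609.5, 114.4, 23.8]
tcp_rot: [-179.9, -20.0, 81.7]
ft_force: [-1.3, -3.6, 1.3]
finger_gap: 42.8
grip_force: 1.7
```

Emit:
{"api": "play_rows", "payload": {
  "motion": [
    [[0.2,0,0.07,0,0,0],[0.3,0,0.1,0,0,0],[0.4,0,0.14,0,0,0]]
  ]
}}

```text
time: 7.3
tool_pos: [610.1, 118.4, 23.9]
tcp_rot: [-179.9, -20.0, 81.7]
ft_force: [-0.4, -3.0, 0.4]
finger_gap: 42.7
grip_force: 1.4
```

```bash
python3 -c "
from jar import *
jar()
goto(2,0,0,36,24)
"
```

```text
jar world [614.6 154.2] hd 81.7 brace [-0.1  0.2 -0.6] w 71.4 bbox (202, 100, 205, 197)
tcp [610.1 118.5  23.9] [-179.9  -20.    81.7] t 7.35 F [-0.6 -2.7 -0.5] tcp in jar: back 36.0 side 0.7
go (2, 0, 0) [np.float64(0.2), np.float64(-0.02), np.float64(0.06), np.float64(0.15), np.float64(0.01), np.float64(-0.58)]
```

Force has not risen, so it isn't at the back wall yet. Nudge until it does.

Emit:
{"api": "play_rows", "payload": {
  "motion": [
    [[0.1,0,0.03,0,0,0],[0.2,0,0.07,0,0,0],[0.2,0,0.07,0,0,0]]
  ]
}}

```text
time: 7.65
tool_pos: [610.5, 120.5, 24.0]
tcp_rot: [-180.0, -20.0, 81.7]
ft_force: [0.1, -2.5, -0.1]
finger_gap: 42.8
grip_force: 0.9
```

Emit:
{"api": "play_rows", "payload": {
  "motion": [
    [[0.1,0,0.03,0,0,0],[0.2,0,0.07,0,0,0],[0.2,0,0.07,0,0,0]]
  ]
}}

```text
time: 7.95
tool_pos: [610.5, 121.1, 23.9]
tcp_rot: [-179.9, -19.9, 81.7]
ft_force: [-5.0, -9.6, 2.0]
finger_gap: 42.6
grip_force: 5.1
```

Emit:
{"api": "play_rows", "payload": {
  "motion": [
    [[0.1,0,0.03,0,0,0],[0.2,0,0.07,0,0,0],[0.2,0,0.07,0,0,0]]
  ]
}}

```text
time: 8.25
tool_pos: [610.6, 121.4, 23.8]
tcp_rot: [-179.9, -19.7, 81.7]
ft_force: [-8.4, -18.4, 6.5]
finger_gap: 42.7
grip_force: 10.1
```

```bash
python3 -c "
from jar import *
d=jar()
save(d,'w5.png')
for x,y,z in [(-10,40.5,40),(-10,-40.5,40),(37,40.5,40),(37,-40.5,40)]:
    print((x,y,z),proj(d,[*unframe(x,y),z]).round())
"
```

```text
jar world [615.  156.7] hd 81.3 brace [ 2.4  0.2 -1. ] w 71.4 bbox (201, 100, 207, 199)
tcp [610.6 121.4  23.8] [-179.9  -19.7   81.7] t 8.3 F [ -8.  -19.3   5.7] tcp in jar: back 35.5 side 1.0
(-10, 40.5, 40) [217. 234.]
(-10, -40.5, 40) [409. 231.]
(37, 40.5, 40) [218. 125.]
(37, -40.5, 40) [406. 122.]
```

View pics/w5.png

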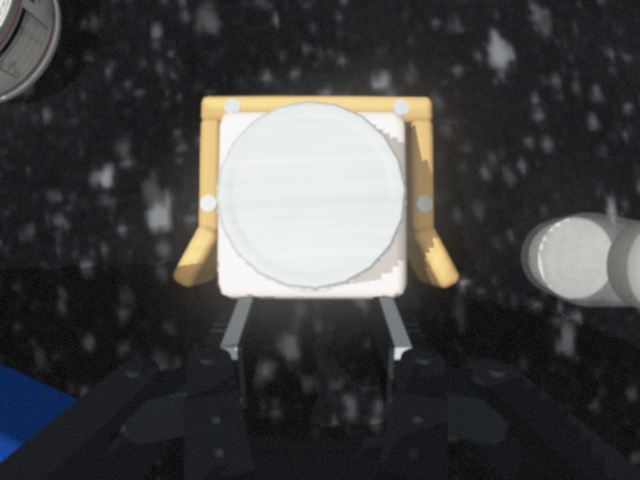

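The jar is home: it sits flush on the back wall (row ~113), the push force rose to 18 N, and the lid centre is at (311,195). Now retreat and go above the lid.

```bash
python3 -c "
from jar import *
d=pickle.load(open('dw.pkl','rb'))
print('lid',onz(d,(311,195),81))
print(delta([606,88,26],81.7,20).round(2));print(delta([606,80,170],82,0).round(2));print(delta([615,156.5,160],82,0).round(2))
"
```

```text
lid [614.69087785 154.69145691  81.        ]
[-3.1   0.03 -1.35 -0.06  0.26 -0.05]
[  1.02   0.13 -15.17  -0.02 -19.74  -0.33]
[  7.93  -0.09 -11.63  -0.02 -19.74  -0.33]
```

Emit:
{"api": "play_rows", "payload": {
  "motion": [
    [[-2,0,-0.8,0,0,0],[-3.5,0,-1.5,0,0,0],[-2.5,0,-5,0,0,0],[-1,0,-10,0,-8,0],[0.8,0.1,-15.2,0,-16,-0.3]]
  ],
  "jaw": 0.5
}}

```text
time: 8.8
tool_pos: [605.5, 77.8, 164.0]
tcp_rot: [180.0, -3.7, 81.6]
ft_force: [0.9, 0.1, -0.7]
finger_gap: 42.9
grip_force: 0.0
```

```bash
python3 -c "
from jar import *
s=sensors.sense();print(s['tool_pos'],s['tcp_rot']);print(delta([615,155.5,150],82,0).round(2))
"
```

```text
[605.47178447  77.84661986 164.02729553] [179.96342387  -3.70210868  81.64243389]
[ 7.71 -0.19  1.9   0.05 -3.7  -0.36]
```

Emit:
{"api": "play_rows", "payload": {
  "motion": [
    [[3.8,-0.1,0.9,0,-3.7,-0.4],[7.7,-0.2,1.9,0,-3.7,-0.4],[7.7,-0.2,1.9,0,-3.7,-0.4],[7.7,-0.2,1.9,0,-3.7,-0.4],[7.7,-0.2,1.9,0,-3.7,-0.4]]
  ],
  "jaw": 1
}}

```text
time: 9.3
tool_pos: [614.6, 157.4, 148.8]
tcp_rot: [180.0, -0.3, 82.4]
ft_force: [-0.8, -1.4, -0.7]
finger_gap: 84.9
grip_force: 0.0
```

```bash
python3 -c "
from jar import *
d=snap('wrist');save(d,'w6.png');pickle.dump(d,open('dw.pkl','wb'))
s=sensors.sense();print(s['tool_pos'],s['tcp_rot'],s['finger_gap'])
print('pred lid',proj(d,[614.9,156.1,81]),'pinch',proj(d,[*s['tool_pos'][:2],81]))
"
```

```text
[614.73687977 156.96867947 148.8978003 ] [179.96144778  -0.27663307  82.31223952] 85.6681336428212
pred lid [315.39208939 240.54351111] pinch [314.94027135 239.24736319]
```

View pics/w6.png

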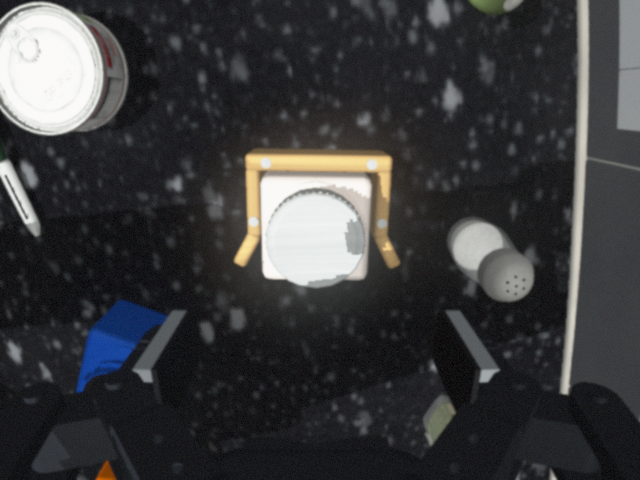

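The wrist view shows the lid top centred at about (316,239), on the predicted grasp axis (315,239), with the fingers open wide around it. Descend.

Emit:
{"api": "play_rows", "payload": {
  "motion": [
    [[0,0,4,0,0.3,0],[0,0,7,0,0.3,0],[0,0,8.5,0,0.3,0],[0,0,9.2,0,0.3,0],[0,0,9.2,0,0.3,0]]
  ],
  "jaw": 1
}}

```text
time: 9.85
tool_pos: [614.7, 158.0, 56.6]
tcp_rot: [180.0, -0.6, 82.3]
ft_force: [-0.2, 0.6, 0.8]
finger_gap: 85.5
grip_force: 0.0
```

Emit:
{"api": "play_rows", "payload": {
  "motion": [
    [[0,0,0,0,0,0],[0,0,0,0,0,0],[0,0,0,0,0,0],[0,0,0,0,0,0],[0,0,0,0,0,0]]
  ],
  "jaw": 0.6,
  "squeeze": 60
}}

```text
time: 10.35
tool_pos: [615.0, 158.8, 57.3]
tcp_rot: [179.9, -0.6, 82.4]
ft_force: [-0.4, -0.2, -0.0]
finger_gap: 51.3
grip_force: 0.0
```

```bash
python3 - <<'E'
from jar import *
d=snap('wrist');save(d,'w7.png')
s=sensors.sense();print(s['tool_pos'],s['tcp_rot'],s['finger_gap'],s['grip_force'],s['wrist_torque'])
g=cv2.GaussianBlur(cv2.cvtColor(d['pixels'],cv2.COLOR_RGB2GRAY),(0,0),1.5)
h=cv2.cvtColor(d['pixels'],cv2.COLOR_RGB2HSV);m=((h[...,1]<40)&(h[...,2]>120)).astype('uint8')
for x,y,z in [(614.9,156.1,81),(614.9,156.1-31,81),(614.9,156.1+31,81),(614.9-31,156.1,81),(614.9+31,156.1,81),(614.9-25.6,158,75),(614.9+25.6,158,75)]:print((x,y,z),proj(d,[x,y,z]).round())
for y in range(180,480,12): print(y,''.join('#' if m[y,x] else ('o' if g[y,x]>60 else '.') for x in range(100,540,5)))
E
```

```text
[614.90900903 158.76063044  57.12927075] [179.93460959  -0.59008282  82.40086347] 51.45703950518374 0.0 [ 0.00479553 -0.00812864  0.00103329]
(614.9, 156.1, 81) [315. 313.]
(614.9, 125.1, 81) [324. 377.]
(614.9, 187.1, 81) [304. 242.]
(583.9, 156.1, 81) [240. 322.]
(645.9, 156.1, 81) [391. 304.]
(589.3, 158, 75) [254. 310.]
(640.5, 158, 75) [375. 295.]
180 ..................o...ooooooooooooooooooooooooooooooooooooooooooo..ooo..................
192 .......oo.........ooo.ooooo####ooooooooooooooooooooooooooo###ooooo.....oo..........o....
204 .....oo.ooo.......oo.oooooooo########o#oooooooooooooooooooooooooooo........oo...........
216 ...o###o......o.....oooooooo###############################ooooooo........o.............
228 .............ooooo..ooooooo#################################ooooooo.....................
240 ..............ooooo.ooooooo#################################ooooooo.....................
252 ..............ooooo.ooooooo#################################ooooo...oo..................
264 .....................ooooooo###############################oooooo.................ooo##o
2
[... 879 characters left out ...]
.................................................
396 ........................................................................................
408 ........................................................................................
420 ........................................................................................
432 ........................................................................................
444 ........................................................................o###...........o
456 ........................................................................................
468 .............................................................................oo.........
```

```bash
python3 - <<'E'
from jar import *
d=snap('side');save(d,'s7.png')
for x,y,z in [(615,156,81),(615,156,63),(615,156,58),(615,193,58),(615,187,81),(584,156,81),(646,156,81),(589,158,62),(640,158,62),(589,158,100)]:print((x,y,z),proj(d,[x,y,z]).round())
h=cv2.cvtColor(d['pixels'],cv2.COLOR_RGB2HSV)
u0,v0=proj(d,[615,156,81]).astype(int)
for y in range(v0-40,v0+45,2): print(y,''.join(str(min(9,h[y,x,2]//26)) if h[y,x,1]<70 else 'w' for x in range(u0-60,u0+60)))
E
```

```text
(615, 156, 81) [309. 247.]
(615, 156, 63) [309. 257.]
(615, 156, 58) [309. 259.]
(615, 193, 58) [308. 268.]
(615, 187, 81) [308. 255.]
(584, 156, 81) [327. 247.]
(646, 156, 81) [291. 247.]
(589, 158, 62) [324. 258.]
(640, 158, 62) [295. 258.]
(589, 158, 100) [323. 238.]
207 0111100001wwwwwwwwwwwwwwww0000w0w0www00000000000w02445555w4w4w01233441w0000w011ww15656666000000002650w000011wwwwwwwwwwww
209 0w0011100wwwwwwwwwwwwwwwww000000001w000ww0w00000013wwww44310www13334441000000111w02666554w0000ww166500000000wwwwwwwwwwww
211 1000000w1wwww444wwwwwwwwwwww0000ww00000000w00w0000www0000000w0001333343ww000w0000w0355551w00000025410000000000wwwwwwwwww
213 01000000wwwww64666666777770000000000000000000000000w00000000000w001234431w0w000000013310w000w0002000000000000001111w0000
215 11100w14wwww554666555556563w00w00000000000w0000011111000001111110000ww11210000000w0w0000000000011110000000w0000000010000
217 0000014688633444333343334451ww00w00000000000w0011111000000w011000000000011000000000000000000w001111000000000011100000w00
219 00000244565122222334344444444334331w01000000w001111100000010000000000w01111
[... 3845 characters left out ...]
wwwwwwwwwwwwwwwwwwwwwwwwwwwwwwww67wwwwwwwwwwwwwwwwwwww1ww000w0www00w00w0w00
283 99999999854566760w0000w00000wwwwwwwwwwwwwwwwwwwwwwwwwwwwwwwwwwwwwwwwwwwwwwwwwwwwwwwwwwwwwwwwwwwwwwww0w00000001100w0w0ww0
285 999999999963656770w00011100wwwwwwwwwwwwwwwwwwwwwwwwwwwwwwwwwwwwwwwwwwwwwwwwwwwwwwwwwwwwwwwwwwwww0ww0w00w0000000000ww0w00
287 99999999999365568ww0ww00w0001wwwwwwwwwwwwwwwwwwwwwwwwwwwwwwwwwwwwwwwwwwwwwwwwwwwwwwwwwwwwwww0w00www0w0w00w011000w00000w0
289 9999999999845568910ww00000w01wwwwwwwwwwwwwwwwwwwwwwwwwwwwwwwwwwwwwwwwwwwwwwwwwwwwwwwwwwwwwwww0wwww00000w001101100www00ww
291 999999999755678963w00w0w00wwwwwwwwwwwwwwwwwwwwwwwwwwwwwwwwwwwwwwwwwwwwwwwwwwwwwwwwwwwwwwww00000w000000w001222221000ww000
```

```bash
python3 - <<'E'
from jar import *
d=optics.snapshot('wrist');T=np.array(d['T_tool_cam']);print(T.round(3),np.array(d['mtx'])[0])
e=dict(d);Ti=np.linalg.inv(T);e['R']=Ti[:3,:3];e['t']=Ti[:3,3]
for us,g in [([(252,297),(244,350),(223,348),(378,297),(388,350),(411,350)],42.5),([(186,311),(152,370),(445,311),(478,370)],85.5)]:
    for u in us:
        o,v=ray(e,u);y=g/2*(1 if (o+v*100)[1]>0 else -1);print(g,u,(o+v*(y-o[1])/v[1]).round(1))
E
```

```text
[[-1.0000e-03 -9.5300e-01 -3.0300e-01  7.8571e+01]
 [ 1.0000e+00 -1.0000e-03 -1.0000e-03  7.0000e-01]
 [ 1.0000e-03 -3.0300e-01  9.5300e-01 -1.7396e+02]
 [ 0.0000e+00  0.0000e+00  0.0000e+00  1.0000e+00]] [413.35749522   0.         315.49988124]
42.5 (252, 297) [ 15.6 -21.2 -45.5]
42.5 (244, 350) [  7.4 -21.2 -65.4]
42.5 (223, 348) [ 24.  -21.2 -90. ]
42.5 (378, 297) [ 17.9  21.2 -50.4]
42.5 (388, 350) [ 12.1  21.2 -72.6]
42.5 (411, 350) [ 28.2  21.2 -97.3]
85.5 (186, 311) [ 13.1 -42.8 -51.4]
85.5 (152, 370) [ 12.2 -42.8 -82.8]
85.5 (445, 311) [ 14.8  42.8 -54.6]
85.5 (478, 370) [ 13.6  42.8 -84.7]
```

Emit:
{"api": "play_rows", "payload": {
  "motion": [
    [[0,0,0,0,-0.6,0],[-0.25,0,0,0,-0.6,0],[-0.25,0,0,0,-0.6,0]]
  ],
  "jaw": 1
}}

```text
time: 10.8
tool_pos: [614.4, 156.0, 56.7]
tcp_rot: [180.0, 0.0, 82.4]
ft_force: [0.1, -0.6, -0.3]
finger_gap: 85.6
grip_force: 0.0
```

Emit:
{"api": "play_rows", "payload": {
  "motion": [
    [[0,0,0.5,0,0,0],[0,0,1.0,0,0,0],[0,0,1.4,0,0,0],[0,0,1.4,0,0,0]]
  ]
}}

```text
time: 11.2
tool_pos: [613.6, 156.0, 41.5]
tcp_rot: [-179.9, 0.0, 82.4]
ft_force: [0.2, -0.2, -0.2]
finger_gap: 85.5
grip_force: 0.0
```

Emit:
{"api": "play_rows", "payload": {
  "motion": [
    [[0,0,0,0,0,0],[0,0,0,0,0,0],[0,0,0,0,0,0],[0,0,0,0,0,0]]
  ],
  "jaw": 0.65,
  "squeeze": 20
}}

```text
time: 11.6
tool_pos: [614.8, 156.2, 43.7]
tcp_rot: [179.9, 0.0, 82.4]
ft_force: [-2.6, -0.9, 5.9]
finger_gap: 59.2
grip_force: 31.0
```

Emit:
{"api": "play_rows", "payload": {
  "motion": [
    [[0,0,0,0,0,0],[0,0,0,0,0,0],[0,0,0.4,0,0,0],[0,0,0.7,0,0,0],[0,0,0.7,0,0,0]]
  ],
  "jaw": 1
}}

```text
time: 12.1
tool_pos: [613.7, 156.1, 34.7]
tcp_rot: [-180.0, 0.0, 82.4]
ft_force: [-0.2, -0.0, 0.2]
finger_gap: 85.4
grip_force: 0.0
```

Emit:
{"api": "play_rows", "payload": {
  "motion": [
    [[0,0,0,0,0,0],[0,0,0,0,0,0],[0,0,0,0,0,0],[0,0,0,0,0,0]]
  ],
  "jaw": 0.65,
  "squeeze": 20
}}

```text
time: 12.5
tool_pos: [614.7, 156.2, 36.2]
tcp_rot: [179.9, 0.0, 82.4]
ft_force: [-0.8, 0.5, 2.0]
finger_gap: 61.1
grip_force: 22.2
```

Emit:
{"api": "play_rows", "payload": {
  "motion": [
    [[0,0,0,0,0,0],[0,0,0,0,0,0],[0,0,0.2,0,0,0],[0,0,0.3,0,0,0],[0,0,0.3,0,0,0]]
  ],
  "jaw": 1
}}

```text
time: 13.0
tool_pos: [614.2, 156.1, 32.4]
tcp_rot: [180.0, 0.0, 82.4]
ft_force: [0.3, -0.5, 0.7]
finger_gap: 85.2
grip_force: 0.0
```

Emit:
{"api": "play_rows", "payload": {
  "motion": [
    [[0,0,0,0,0,0],[0,0,0,0,0,0],[0,0,0,0,0,0],[0,0,0,0,0,0],[0,0,0,0,0,0]]
  ],
  "jaw": 0.6,
  "squeeze": 70
}}

```text
time: 13.5
tool_pos: [614.5, 156.2, 33.6]
tcp_rot: [179.9, 0.0, 82.4]
ft_force: [-3.9, -0.9, 5.3]
finger_gap: 59.9
grip_force: 74.2
```

```bash
python3 - <<'E'
from h import *
s=sensors.sense();print(s['tool_pos'],s['tcp_rot'],s['finger_gap'],s['grip_force'],s['ft_force'],s['wrist_torque'],s['joint_pos'])
E
```

```text
[614.52877114 156.21433539  33.62577488] [1.79948663e+02 1.38800748e-02 8.23940402e+01] 59.85956063200587 74.2210285514355 [-3.89432976 -0.89599937  5.26926685] [-0.07192959  0.56394698 -0.02495788] [ 9.64886365e+00  2.01681523e+01  8.85281650e+01 -3.00779340e-02
  7.12587753e+01  1.72644700e+01]
```

Emit:
{"api": "play_rows", "payload": {
  "motion": [
    [[0,0,0,0,0,-3],[0,0,0,0,0,-7],[0,0,0,0,0,-12],[0,0,0,0,0,-16],[0,0,0,0,0,-20]]
  ]
}}

```text
time: 14.0
tool_pos: [614.9, 156.4, 33.7]
tcp_rot: [179.9, 0.0, 102.5]
ft_force: [-0.8, -0.1, 3.9]
finger_gap: 59.6
grip_force: 74.2
```

```bash
cat > st.py <<'E'
from jar import *
s=sensors.sense();print(s['time'],s['tool_pos'].round(1),s['tcp_rot'].round(1),'gap',s['finger_gap'].round(1),s['grip_force'].round(1),s['ft_force'].round(1),s['wrist_torque'].round(2))
E
python3 st.py
```

```text
Traceback (most recent call last):
  File "st.py", line 2, in <module>
    s=sensors.sense();print(s['time'],s['tool_pos'].round(1),s['tcp_rot'].round(1),'gap',s['finger_gap'].round(1),s['grip_force'].round(1),s['ft_force'].round(1),s['wrist_torque'].round(2))
                                                                                         ^^^^^^^^^^^^^^^^^^^^^
AttributeError: 'float' object has no attribute 'round'
```

```bash
sed -i "s/s\['finger_gap'\].round(1),s\['grip_force'\].round(1)/s['finger_gap'],s['grip_force']/" st.py; python3 st.py
```

```text
14.0 [614.9 156.4  33.7] [179.9   0.  102.5] gap 59.647250475665935 74.21630096621811 [-0.8 -0.1  3.9] [ 0.06  0.22 -0.23]
```

Emit:
{"api": "play_rows", "payload": {
  "motion": [
    [[0,0,0,0,0,-3],[0,0,0,0,0,-6],[0,0,0,0,0,-9],[0,0,0,0,0,-12],[0,0,0,0,0,-15]]
  ]
}}

```text
time: 14.5
tool_pos: [614.9, 156.0, 33.8]
tcp_rot: [179.9, 0.1, 117.5]
ft_force: [-2.2, -1.9, 5.1]
finger_gap: 59.3
grip_force: 74.5
```

```bash
python3 st.py
```

```text
14.5 [614.9 156.   33.8] [1.799e+02 1.000e-01 1.175e+02] gap 59.347579860539845 74.454904217273 [-2.2 -1.9  5.1] [-0.33  0.37 -0.26]
```

Emit:
{"api": "play_rows", "payload": {
  "motion": [
    [[0,0,0,0,0,-2.5],[0,0,0,0,0,-5],[0,0,0,0,0,-7.5],[0,0,0,0,0,-10]]
  ]
}}

```text
time: 14.9
tool_pos: [614.9, 155.6, 34.3]
tcp_rot: [180.0, 0.1, 127.5]
ft_force: [-4.7, -2.8, 9.2]
finger_gap: 59.6
grip_force: 74.8
```

```bash
python3 st.py
```

```text
14.9 [614.9 155.6  34.3] [1.800e+02 1.000e-01 1.275e+02] gap 59.63683323101519 74.82254790142179 [-4.7 -2.8  9.2] [-0.67  0.83 -0.29]
```

Emit:
{"api": "play_rows", "payload": {
  "motion": [
    [[0,0,0,0,0,-2],[0,0,0,0,0,-4],[0,0,0,0,0,-6]]
  ]
}}

```text
time: 15.2
tool_pos: [614.7, 155.5, 34.3]
tcp_rot: [-180.0, 0.1, 133.4]
ft_force: [-5.7, -4.4, 9.7]
finger_gap: 59.4
grip_force: 74.8
```

```bash
python3 st.py
```

```text
15.2 [614.7 155.5  34.3] [-1.800e+02  1.000e-01  1.334e+02] gap 59.445610027801905 74.84619249589741 [-5.7 -4.4  9.7] [-0.67  0.92 -0.23]
```

Emit:
{"api": "play_rows", "payload": {
  "motion": [
    [[0,0,0,0,0,-2],[0,0,0,0,0,-4],[0,0,0,0,0,-5]]
  ]
}}

```text
time: 15.5
tool_pos: [614.5, 155.4, 34.2]
tcp_rot: [-180.0, 0.1, 138.4]
ft_force: [-5.1, -4.1, 9.6]
finger_gap: 59.5
grip_force: 74.9
```

```bash
python3 st.py
```

```text
15.5 [614.5 155.4  34.2] [-1.800e+02  1.000e-01  1.384e+02] gap 59.52044358456006 74.86943749710917 [-5.1 -4.1  9.6] [-0.76  1.04 -0.25]
```

Emit:
{"api": "play_rows", "payload": {
  "motion": [
    [[0,0,-0.1,0,0,0],[0,0,-0.2,0,0,0],[0,0,-0.2,0,0,0]]
  ]
}}

```text
time: 15.8
tool_pos: [614.3, 155.6, 34.9]
tcp_rot: [-180.0, 0.1, 138.4]
ft_force: [-2.2, -5.2, 2.7]
finger_gap: 59.4
grip_force: 75.5
```

```bash
python3 st.py
```

```text
15.8 [614.3 155.6  34.9] [-1.800e+02  1.000e-01  1.384e+02] gap 59.441975356153804 75.47580577081114 [-2.2 -5.2  2.7] [-0.81  0.44 -0.03]
```

Emit:
{"api": "play_rows", "payload": {
  "motion": [
    [[0,0,-0.1,0,0,0],[0,0,-0.2,0,0,0],[0,0,-0.2,0,0,0]]
  ]
}}

```text
time: 16.1
tool_pos: [614.1, 156.3, 36.5]
tcp_rot: [-180.0, 0.0, 138.4]
ft_force: [-1.7, -2.8, -1.8]
finger_gap: 59.4
grip_force: 75.4
```

```bash
python3 st.py
```

```text
16.1 [614.1 156.3  36.5] [-180.     0.   138.4] gap 59.389298540449644 75.35739805579283 [-1.7 -2.8 -1.8] [-0.44  0.23 -0.09]
```

Emit:
{"api": "play_rows", "payload": {
  "motion": [
    [[0,0,-0.1,0,0,0],[0,0,-0.2,0,0,0],[0,0,-0.2,0,0,0]]
  ]
}}

```text
time: 16.4
tool_pos: [614.4, 156.3, 38.9]
tcp_rot: [180.0, 0.0, 138.4]
ft_force: [-1.1, -1.8, -2.0]
finger_gap: 59.5
grip_force: 75.4
```

```bash
python3 st.py
```

```text
16.4 [614.4 156.3  38.9] [180.    0.  138.4] gap 59.48517845702657 75.38733428823832 [-1.1 -1.8 -2. ] [-0.37  0.35 -0.09]
```

```bash
python3 - <<'E'
from h import *
a=cv2.imread('pics/s7.png');d=snap('side');save(d,'s8.png');b=d['pixels'][:,:,::-1]
for u in (300,308,316):
    print('a',a[236:284,u].mean(1).astype(int).tolist());print('b',b[236:284,u].mean(1).astype(int).tolist())
E
```

```text
a [44, 42, 29, 24, 21, 23, 85, 110, 106, 103, 100, 105, 105, 99, 107, 174, 196, 146, 95, 91, 89, 91, 95, 83, 64, 74, 114, 143, 157, 154, 212, 238, 221, 186, 147, 130, 136, 133, 133, 134, 128, 136, 162, 186, 170, 117, 81, 83]
b [20, 123, 149, 123, 124, 124, 122, 126, 125, 124, 123, 120, 120, 124, 129, 128, 126, 131, 130, 131, 115, 79, 81, 88, 100, 131, 147, 150, 159, 159, 211, 239, 219, 180, 145, 130, 133, 133, 131, 132, 127, 135, 160, 184, 168, 123, 84, 77]
a [14, 13, 12, 21, 71, 101, 98, 169, 161, 87, 98, 104, 105, 109, 97, 167, 203, 195, 172, 123, 111, 116, 107, 111, 121, 114, 105, 111, 135, 228, 251, 221, 203, 210, 169, 138, 134, 131, 139, 135, 132, 132, 153, 180, 183, 151, 101, 79]
b [11, 35, 99, 118, 106, 104, 92, 161, 198, 194, 194, 195, 196, 198, 194, 182, 141, 109, 115, 116, 112, 119, 129, 106, 104, 107, 111, 139, 152, 161, 225, 232, 213, 202, 160, 132, 134, 138, 133, 135, 133, 129, 146, 178, 183, 150, 104, 82]
a [22, 26, 17, 7, 59, 103, 101, 169, 209, 159, 95, 104, 107, 105, 99, 156, 196, 225, 195, 124, 123, 125, 130, 130, 126, 124, 121, 132, 151, 226, 241, 234, 234, 221, 190, 149, 134, 136, 138, 135, 136, 134, 129, 151, 185, 176, 126, 89]
b [17, 12, 86, 112, 92, 162, 201, 193, 197, 198, 195, 195, 195, 192, 228, 198, 97, 109, 127, 129, 126, 127, 130, 127, 119, 116, 133, 132, 221, 247, 240, 236, 231, 215, 175, 142, 131, 136, 137, 137, 133, 132, 125, 153, 185, 176, 127, 86]
```

Jar body unchanged, lid has risen, so it is free. Lift.

Emit:
{"api": "play_rows", "payload": {
  "motion": [
    [[0,0,-0.5,0,0,0],[0,0,-1.3,0,0,0],[0,0,-2.2,0,0,0],[0,0,-3.0,0,0,0],[0,0,-3.5,0,0,0]]
  ]
}}

```text
time: 16.95
tool_pos: [615.5, 156.6, 75.9]
tcp_rot: [179.9, 0.1, 138.4]
ft_force: [-0.7, -0.8, -0.6]
finger_gap: 59.3
grip_force: 75.5
```

Emit:
{"api": "play_rows", "payload": {
  "motion": [
    [[0,0,0,0,0,0],[0,0,0,0,0,0],[0,0,0,0,0,0],[0,0,0,0,0,0]]
  ]
}}

```text
time: 17.35
tool_pos: [614.0, 156.1, 73.2]
tcp_rot: [-180.0, 0.0, 138.4]
ft_force: [0.6, -0.1, -0.2]
finger_gap: 59.4
grip_force: 75.5
```

```bash
python3 st.py; python3 - <<'E'
from h import *
a=cv2.imread('pics/s7.png');d=snap('side');save(d,'s9.png');b=d['pixels'][:,:,::-1]
print((abs(a[264:285,280:340].astype(int)-b[264:285,280:340]).mean()))
h=cv2.cvtColor(d['pixels'],cv2.COLOR_RGB2HSV)
for y in range(215,286,2): print(y,''.join(str(min(9,h[y,x,2]//26)) if h[y,x,1]<70 else 'w' for x in range(265,355)))
E
```

```text
17.35 [614.  156.1  73.2] [-180.     0.   138.4] gap 59.36013943736811 75.5156491750131 [ 0.6 -0.1 -0.2] [-0.05  0.04 -0.03]
7.286243386243386
215 655555655544433320w0w000w0w1000101110000011111100w0000000w00003313433332222000111100000000
217 333333344554444452w000000011000w0w0000000011100000000000w0w00033100w0000010100111100000000
219 333344444444444453w0000ww000w00023660ww01111111100000ww00w0ww02310000000000111100000000000
221 1w2w12344433444353w000000w00w0w023541444444444444444443331w0003310000000000000000000000w00
223 2w4311344444443444w001100ww000w023541444444443466666666678873w241000w000000000000111100w00
225 wwwww0244444443454w1111000000000235414434433334777777777777777452w000111100000023444310000
227 222www244444334345011100w00000w023541666666668777777777777777732000000ww0w0000011111000000
229 2211w1344444434445101100w00w01102344287777777777777777777777533www0000w0000000000000000000
231 w222ww244443444345101100000w00111344277777777777778899877545445000000000000000000111000000
233 ww22334443444444454000000000001013442354656566565564334454454450010w0000w00000000000011100
235 334
[... 1762 characters left out ...]
5656666766555www7wwwwwwwwwwww000w0w
273 0000wwww0w0000wwwwwwww445555555555555555555555555555555555555666565wwwwwwwwwwwwwww0w0000w0
275 0000000w00ww0wwwwwwwww44555555555555555555555555555555555555566665wwwwwwwwwwwwwwww1w0w00ww
277 www00w0001wwwwwwww7776wwwwwwww76666555555455555555555555555556665wwwwwwwwwwwwwwwwwww00w00w
279 w00w00w000wwwwwwwwwwwwwwwwwwwwwwwwwwwwwwwwwwwwwwwwwwwwwwww7667665wwwwwwwwwwwwwwwww0w0w0w0w
281 w0www00ww00wwwwwwwwwwwwwwwwwwwwwwwwwwwwwwwwwwwwwwwwwwwwwwwww67wwwwwwwwwwwwwwwwwwww0000w000
283 ww00w0000w0wwwwwwwwwwwwwwwwwwwwwwwwwwwwwwwwwwwwwwwwwwwwwwwwwwwwwwwwwwwwwwwwwwwwwwwwww000w0
285 000w0111000wwwwwwwwwwwwwwwwwwwwwwwwwwwwwwwwwwwwwwwwwwwwwwwwwwwwwwwwwwwwwwwwwwww0ww00ww0000
```

The lid is lifted level about 20 px above its seat, clear of the open mouth. The jar is unmoved and the arm is still, so hand in.

```bash
python3 -c "
from h import *
print(job.hand_in())"
```

```text
the job is handed in; nothing more can be done
None
```

The job is handed in; no verdict was reported. By my last readings the jar is home against the brace's back wall, and the lid is twisted free and held level and still roughly 2 cm above the open mouth.

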